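Set out the soldering place

TASK

Set out the soldering place in the three black dishes: stand the solder reel in the dish next to the iron stand, the steel scrap cup in the dish next to the circuit-board holder, and the flux bottle in the dish between them, each flat on the floor of its dish and near its middle; then stack the little flat tin squarely on top of the solder reel. Never let the flux bottle tip over, leave the multimeter where it lies, and let go of everything at the end.

Things in the scene. Friction and masses are not known exactly. Their poses are not given: they have to be found in the camera images.
- spool: Reel of solder wire standing on its flat end: grey end discs, silvery winding, dark hub hole on top. Diameter 52 mm, height 42 mm, flat top, about 0.2 kg. Loose, starts on the mat on the robot's side of the dishes. Origin: centre of the underside, z up along its axis.
- scrap_cup: Plain steel open cup, empty, straight sided: outer diameter 54 mm, height 48 mm, wall 3 mm, about 0.11 kg. Loose, starts on the mat on the robot's side of the dishes. Origin: centre of the underside, z up.
- flux_bottle: White closed flux bottle: square body 44 x 44 mm and 40 mm high, round white cap 30 mm in diameter on top, 52 mm high in all, about 0.08 kg. Loose, upright, starts on the mat on the robot's side of the dishes. Origin: centre of the underside, z up, x and y square to its sides.
- tin: Low flat round tin of tip tinner, bare aluminium with a dark seam round it: diameter 44 mm, height 20 mm, about 0.05 kg. Loose, starts on the mat on the robot's side of the dishes. Origin: centre of the underside, z up.
- dish_a: One of three like square black dishes, fixed in a row about 102 mm apart between iron stand and board holder; which name lies where changes. 78 mm square outside, 72 inside, rim 7 mm high. Origin: centre of the underside, on the mat (its top is 3 mm above the bench); the inner floor is 3 mm above the origin. x, y along its sides, z up.
- dish_b: One of three like square black dishes, fixed in a row about 102 mm apart between iron stand and board holder; which name lies where changes. 78 mm square outside, 72 inside, rim 7 mm high. Origin: centre of the underside, on the mat (its top is 3 mm above the bench); the inner floor is 3 mm above the origin. x, y along its sides, z up.
- dish_c: One of three like square black dishes, fixed in a row about 102 mm apart between iron stand and board holder; which name lies where changes. 78 mm square outside, 72 inside, rim 7 mm high. Origin: centre of the underside, on the mat (its top is 3 mm above the bench); the inner floor is 3 mm above the origin. x, y along its sides, z up.
- iron_stand: Soldering-iron stand, fixed at one end of the row of dishes (left or right end, it changes): dark steel base 100 x 60 mm, wire coil and a short red-handled cordless iron lying in it, at most 95 mm high; its centre is about 115 mm from that of the next dish. Origin: centre of the underside; the iron's handle points to its +x, z up.
- board_holder: Circuit-board holder, fixed at the other end of the row: a green circuit board 66 mm wide held level 45 mm up between two grey jaws with black screw knobs, 124 mm from front to back, at most 60 mm high; its centre is about 115 mm from that of the next dish. Origin: centre of the underside; x from jaw to jaw, z up.
- multimeter: Yellow hand-held multimeter lying loose on the bench beside the mat at the robot's right, 150 x 75 x 38 mm. Not part of the job. Origin: centre of the underside, x along its length, z up.

How it is judged:
By the outcome, as a careful person would: the job done as asked, in the order asked, and still so for the second after the job is handed in, with the robot touching nothing.
It also fails if it takes over 112 s, if anything falls off the work surface, if the arm or the gripper's body presses on something with over 40 N, if the wrist force passes 120 N, or if a joint passes its speed limit or range.

ROBOT

A 6-joint arm with a two-finger parallel gripper is mounted at the origin on the work surface. World frame = base frame: x ahead of the robot, y to its left, z up, the work surface at z = 0. Lengths are in m, angles in degrees, forces in N, time in s.
With the tool pointing down it reaches from about 0.3 to 0.75 m from the base axis. Payload 8.5 kg.
Tool frame: the origin (TCP) lies on the mounting face of the last link; the fingertips stand 173 mm ahead of it and the grasp point (between the pads) lies 155 mm ahead of it (env.tips_ahead is the distance from the TCP to the fingertips, in m); x points along the fingers, z is the direction in which the jaws open and shut, and the axes are right-handed (so a half turn about x gives the same grasp; the last joint's range is limited). The gripper opens to 85 mm and grips with 20 to 120 N. Pads are 22 mm wide; open, the fingers measure 114 mm over their backs; the gripper's body (76 mm by 85 mm) begins 54 mm behind the grasp point. The pads swing forward as they close: fully open they stand 13 mm farther back than shut.
Start: joints at [-78.341, 21.807, 74.336, -0, 83.858, -12.336], TCP at [0.224, -0.502, 0.405] pointing down, gripper open.
Joint ranges: [-178.18, 178.18], [-50.72, 133.34], [12.68, 142.11], [-81.47, 261.47], [9.98, 163.14], [-165.26, 165.26]. Speed limits (degrees/s): [136.94, 136.94, 180, 180, 180, 180].

INTERFACE

Orientations are given as a 3x3 rotation matrix whose columns are the frame's x, y, z axes.
In Python, from rig import env, optics gives the robot as it stands.
- The arm moves only by the shell command python3 -m inch 'ROWS' [FORCE]. ROWS is JSON, a list of rows, each a list of 3 entries, a list of its own where there are three numbers: the closure, from -1 (fully open) to 1 (shut), then the shift along the tool's x, y, z in units of 30 mm (1.0 is 30 mm), then the turn about the tool's x in units of 5 degrees (1.0 is 5 degrees). In form: [[hand, [x, y, z], yaw], ...]. A call has exactly 8 rows; each row shifts and turns the commanded pose from where the row before left it, along the tool's axes as they then stand; what a row does not reach is not made up. A row lasts 1/12 s, in which the tool goes at most 41.7 mm and 7.16 degrees, less where a joint would pass 70% of its speed; a pose out of reach is approached as far as the arm can. A call is refused whole if a number of a shift passes 1 or a number of a turn 1, either way. A call with a gripper value outside its range is refused whole. The fingers move at their own pace and stop on an object; FORCE is the grip in N (left out, the last holds). Time passes only in rows, so rows that do not move let the fingers close, or fill a call up. It gives the time, the measured TCP pose, the force and the opening at its end, in the units of the state.
- env.observe(): the state, without advancing time (a new reading comes with each control period).
- optics.get_image(name): name is "scene" or "top" or "wrist"; returns the picture (420x560x3 uint8, red, green, blue); there is no depth.
- optics.camera_params(name): a dict with "fx", "fy", "cx", "cy" (pixels), "k1" (the pictures are not rectified: a ray, as slopes to the right and down, at radius r is drawn at 1 + k1 r^2 times it, then the intrinsics apply), "xyz" and "rotation" of the camera in the world. Camera axes: x right, y down, z forward; pixel columns grow to the right and rows downward; lengths in m; the calibration is good to about 2 mm. A picture is of the moment at which its call begins: read the wrist's pose just before it. camera_params takes no time and is no camera call; for the wrist camera it gives the pose at the moment of the call.
- env.close_job(): hands the job in, once; it reports no verdict.
The state is a dict: "time_s": time; "q": joint angles; "qvel": joint speeds; "joint_efforts": joint torques, N m; "position": TCP position; "tool_rot": TCP orientation; "ft_force": force on the tool from outside, world axes, zero at the start; "wrist_torque": the same for the moment, N m; "grip_width": finger opening in m.
Only numpy, scipy, OpenCV 4.12 (cv2) and the standard library are available. Lean on these libraries where they do the work, as an engineer would, in place of code of your own. Each camera call takes 0.05 s, during which the arm holds its last target.

## Working session

There is one attempt and no reset: what is moved stays moved. The work goes in short steps, Python scripts to look and compute and a shell command to move; the robot and the scene stay as the last step left them, time stands still between calls to the robot, and variables do not carry over. Pictures are saved under pics/ and viewed, and the job is handed in when it is done.

```bash
ls; mkdir -p pics; python3 - <<'E'
from rig import env,optics
import cv2
print(env.observe())
for n in("scene","top"):
    im=optics.get_image(n); cv2.imwrite(f"pics/{n}0.png",im[:,:,::-1]); print(n,optics.camera_params(n))
E
```

```text
pics
{'time_s': 0.0, 'q': array([-7.83416771e+01,  2.18409929e+01,  7.43853178e+01,  8.29061230e-04,
        8.38579796e+01, -1.23373189e+01]), 'qvel': array([ 0.01552144, -0.06199954, -0.08297682,  0.07126537, -0.14972032,
       -0.00833756]), 'joint_efforts': array([-7.05199432e-05, -4.48460591e+01, -2.31278086e+01, -1.77730235e-04,
        4.76464178e-03,  5.74204296e-05]), 'position': array([ 0.22364283, -0.50242687,  0.40410825]), 'tool_rot': array([[-2.83190864e-04,  9.13577074e-01,  4.06665525e-01],
       [ 1.44369917e-03,  4.06665491e-01, -9.13575992e-01],
       [-9.99998918e-01,  3.28386307e-04, -1.43409441e-03]]), 'ft_force': array([ 0.64095705, -0.28877794,  0.1005032 ]), 'wrist_torque': array([-0.05999299, -0.00055165, -0.04476494]), 'grip_width': 0.08546707622791264}
scene {'fx': 492.87963772381704, 'fy': 492.87963772381704, 'cx': 286.2268798320643, 'cy': 211.21517081449855, 'k1': -0.17426150552882946, 'xyz': array([ 1.03269176, -0.43323432,  0.81805372]), 'rotation': array([[ 0.55179092,  0.66142842, -0.5079756 ],
       [ 0.83397205, -0.44066417,  0.33212304],
       [-0.00417103, -0.60689993, -0.79476731]])}
top {'fx': 441.50203193725446, 'fy': 441.50203193725446, 'cx': 279.6131102724372, 'cy': 202.4870058434107, 'k1': 0.049937544183872404, 'xyz': array([ 0.45886493, -0.09095809,  0.96611223]), 'rotation': array([[ 0.00564269, -0.99655494,  0.08274305],
       [-0.99997993, -0.00586174, -0.00240463],
       [ 0.00288137, -0.08272782, -0.99656801]])}
```

View pics/scene0.png

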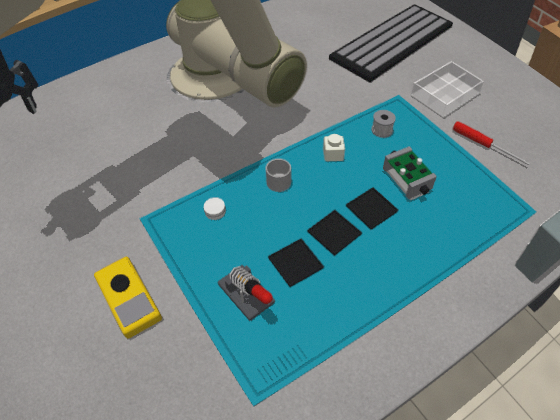

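View pics/top0.png

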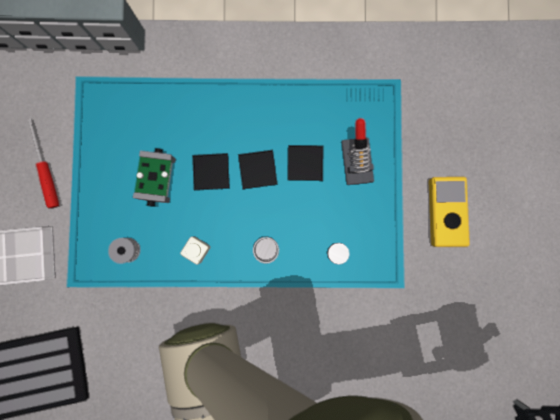

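```bash
cat > h.py <<'E'
from rig import env,optics
import cv2,numpy as np
def unproj(p,cam,z):
    k=cam['k1'];d=np.array([(p[0]-cam['cx'])/cam['fx'],(p[1]-cam['cy'])/cam['fy']])
    u=d.copy()
    for _ in range(20): u=d/(1+k*(u@u))
    r=cam['rotation']@np.array([u[0],u[1],1.])
    return cam['xyz']+r*(z-cam['xyz'][2])/r[2]
def proj(P,cam):
    c=cam['rotation'].T@(np.asarray(P,float)-cam['xyz']);u=c[:2]/c[2];u=u*(1+cam['k1']*(u@u))
    return np.array([cam['fx']*u[0]+cam['cx'],cam['fy']*u[1]+cam['cy']])
def mats(im):
    return cv2.cvtColor(im,cv2.COLOR_RGB2HSV)
def goto(P,yawvec=None):
    """offset of world point P (grasp pt target) in tool axes /30mm"""
    s=env.observe();R=s['tool_rot'];g=s['position']+R[:,0]*.155
    return R.T@(np.asarray(P)-g)/.03, g
E
python3 - <<'E'
from h import *
print(env.tips_ahead, env.observe()['time_s'])
c=optics.camera_params('wrist');print(c)
im=optics.get_image('wrist');cv2.imwrite('pics/w0.png',im[:,:,::-1])
im=optics.get_image('top');cam=optics.camera_params('top')
hsv=mats(im)
# not-mat mask within the mat
m=((hsv[...,0]<85)|(hsv[...,0]>110)|(hsv[...,1]<100)|(hsv[...,2]<60)).astype(np.uint8)
m[:85]=0;m[280:]=0;m[:,:85]=0;m[:,395:]=0
n,l,st,ce=cv2.connectedComponentsWithStats(m)
for i in range(1,n):
    if st[i,4]>150:
        (cx,cy),wh,a=cv2.minAreaRect(np.argwhere(l==i)[:,::-1].astype(np.float32))
        print(st[i],ce[i].round(1),(round(cx,1),round(cy,1)),np.round(wh,1),round(a,1),unproj(ce[i],cam,.010).round(4),unproj(ce[i],cam,.024).round(4))
cv2.imwrite('pics/topz.png',cv2.resize(im[130:280,80:400,::-1],None,fx=2.5,fy=2.5,interpolation=cv2.INTER_CUBIC))
E
```

```text
0.1734 0.1
{'fx': 352.64254659040125, 'fy': 352.64254659040125, 'cx': 280.49097063971374, 'cy': 209.67646273543474, 'k1': 0.018565335344329515, 'xyz': array([ 0.28978003, -0.47415221,  0.37384328]), 'rotation': array([[ 0.40672794, -0.87648615, -0.2575741 ],
       [-0.91354736, -0.39081164, -0.1126831 ],
       [-0.00189778,  0.2811375 , -0.95966562]])}
[ 342  118   32   67 1437] [357.7 155.8] (356.4, 150.8) [64.7 27.8] 82.9 [ 0.6418 -0.2636  0.01  ] [ 0.6391 -0.2611  0.024 ]
[ 288  146   35   35 1149] [305.  162.5] (305.0, 162.5) [33.8 34. ] 1.8 [ 0.6263 -0.1483  0.01  ] [ 0.6239 -0.1475  0.024 ]
[ 133  149   42   57 1710] [153.5 176.5] (153.6, 176.8) [36.5 56.8] 7.3 [0.5934 0.1811 0.01  ] [0.5914 0.1771 0.024 ]
[ 239  151   38   38 1151] [257.3 169.1] (257.3, 169.1) [33.9 33.9] 82.4 [ 0.6111 -0.0442  0.01  ] [ 0.6089 -0.0449  0.024 ]
[ 193  154   36   36 1170] [210.5 171.3] (210.5, 171.4) [34.1 34.4] 87.4 [0.6056 0.0578 0.01  ] [0.6035 0.0557 0.024 ]
[180 236  30  29 531] [194.6 249.9] (194.7, 249.8) [23.1 23.5] 32.0 [0.4349 0.0886 0.01  ] [0.4353 0.086  0.024 ]
[253 237  26  27 566] [265.4 249.7] (265.5, 250.0) [26. 25.] 90.0 [ 0.436  -0.0633  0.01  ] [ 0.4363 -0.0637  0.024 ]
[108 238  32  26 663] [123.6 250.1] (123.5, 250.5) [25. 31.] 90.0 [0.4342 0.2395 0.01  ] [0.4346 0.2347 0.024 ]
[327 243  23  22 389] [338.1 253.2] (338.0, 253.5) [21. 22.] 90.0 [ 0.4296 -0.2196  0.01  ] [ 0.43   -0.2177  0.024 ]
```

View pics/topz.png

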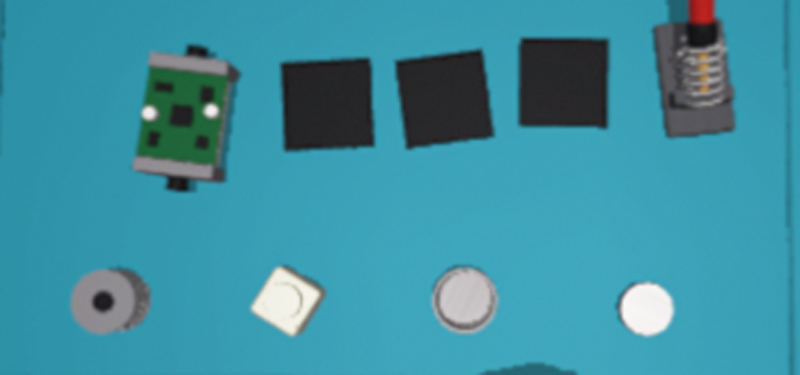

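View pics/w0.png

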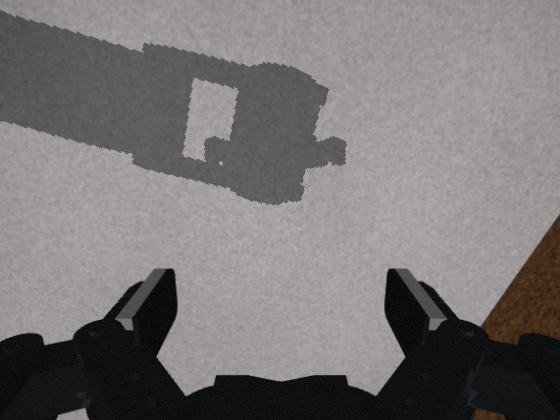

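```bash
python3 -m inch '[[-1,[0,0,0],-1],[-1,[0,0,0],-1],[-1,[0,0,0],-1],[-1,[0,0,0],-1],[-1,[0,0,0],-1],[-1,[0,0,0],-1],[-1,[0,0,0],-1],[-1,[0,0,0],-1]]' 40
python3 -m inch '[[-1,[0,0,0],-1],[-1,[0,0,0],-1],[-1,[0,0,0],-1],[-1,[0,0,0],-1],[-1,[0,0,0],-1],[-1,[0,0,0],-0.2],[-1,[0,0.5,0],0],[-1,[0,1,0.2],0]]' 40
python3 - <<'E'
from h import *
cam=optics.camera_params('top')
print(unproj((121.2,250.4),cam,.045))
d,g=goto([.435,.235,.2]);print(d,g,env.observe()['tool_rot'].round(3))
E
```

```text
time_s: 0.87
position: [0.2237, -0.5024, 0.4045]
tool_rot: [[-0.0, 0.435, 0.901], [0.0, 0.901, -0.435], [-1.0, 0.0, -0.0]]
ft_force: [-0.0, -0.8, 0.2]
grip_width: 0.0856
time_s: 1.53
position: [0.229, -0.4588, 0.404]
tool_rot: [[-0.0, 0.004, 1.0], [-0.0, 1.0, -0.004], [-1.0, -0.0, -0.0]]
ft_force: [0.8, 0.8, 0.9]
grip_width: 0.0855
[0.4344549  0.23236132 0.045     ]
[ 1.62677785 23.15565266  6.7732574 ] [ 0.2288943  -0.45880146  0.24895787] [[-0.     0.004  1.   ]
 [-0.     1.    -0.004]
 [-1.    -0.    -0.   ]]
```

```bash
for i in 1; do python3 -m inch '[[-1,[0,1,0.3],0],[-1,[0,1,0.3],0],[-1,[0,1,0.3],0],[-1,[0,1,0.3],0],[-1,[0,1,0.3],0],[-1,[0,1,0.3],0],[-1,[0,1,0.3],0],[-1,[0,1,0.3],0]]'; done
python3 -m inch '[[-1,[0,1,0.3],0],[-1,[0,1,0.3],0],[-1,[0,1,0.3],0],[-1,[0,1,0.3],0],[-1,[0,1,0.3],0],[-1,[0,1,0.3],0],[-1,[0,1,0.3],0],[-1,[0,1,0.3],0]]'
python3 -m inch '[[-1,[0,1,0.3],0],[-1,[0,1,0.3],0],[-1,[0,1,0.3],0],[-1,[0,1,0.3],0],[-1,[0,1,0.3],0],[-1,[0,1,0.3],0],[-1,[0,1,0.2],0],[-1,[0,0,0],0]]'
python3 - <<'E'
from h import *
d,g=goto([.435,.235,.2]);print(d,g)
cam=optics.camera_params('wrist');im=optics.get_image('wrist');cv2.imwrite('pics/w1.png',im[:,:,::-1])
print(proj([.4345,.2324,.045],cam),proj([.4345,.2324,.003],cam))
E
```

```text
time_s: 2.2
position: [0.3017, -0.2159, 0.4048]
tool_rot: [[0.0, 0.003, 1.0], [-0.0, 1.0, -0.003], [-1.0, -0.0, 0.0]]
ft_force: [0.0, 0.0, -0.6]
grip_width: 0.0852
time_s: 2.87
position: [0.3737, 0.0242, 0.4049]
tool_rot: [[0.0, 0.002, 1.0], [-0.0, 1.0, -0.002], [-1.0, -0.0, 0.0]]
ft_force: [0.8, -1.0, 0.3]
grip_width: 0.0857
time_s: 3.53
position: [0.4342, 0.2361, 0.4043]
tool_rot: [[0.0, -0.001, 1.0], [0.001, 1.0, 0.001], [-1.0, 0.001, 0.0]]
ft_force: [-0.4, -0.6, -0.7]
grip_width: 0.0853
[ 1.64316531 -0.04477063  0.02802186] [0.43415662 0.23628299 0.24929651]
[280.10824071 188.12807562] [280.15475954 179.44109127]
```

View pics/w1.png

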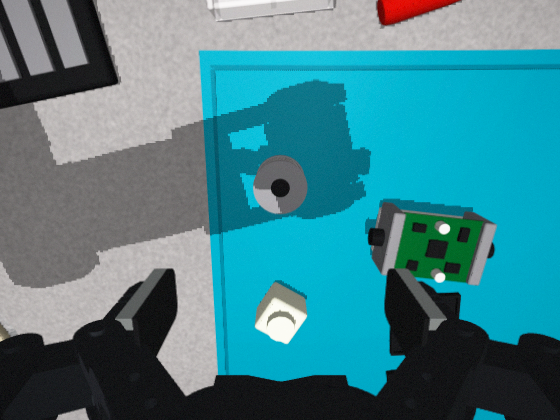

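```bash
python3 -m inch '[[-1,[1,-0.13,0.01],0],[-1,[1,0,0],0],[-1,[1,0,0],0],[-1,[1,0,0],0],[-1,[1,0,0],0],[-1,[1,0,0],0],[-1,[0.84,0,0],0],[-1,[0,0,0],0]]'
python3 - <<'E'
from h import *
d,g=goto([.4345,.2324,.029]);print(d,g)
E
```

```text
time_s: 4.25
position: [0.4331, 0.2275, 0.1961]
tool_rot: [[-0.008, 0.002, 1.0], [-0.002, 1.0, -0.002], [-1.0, -0.002, -0.008]]
ft_force: [-1.1, -0.4, -0.7]
grip_width: 0.0854
[0.4017124  0.17392834 0.08807718] [0.43193594 0.227213   0.04108155]
```

```bash
python3 -m inch '[[-1,[0,0,0],0],[-1,[0,0,0],0],[-1,[0,0,0],0],[-1,[0,0,0],0],[-1,[0,0,0],0],[-1,[0,0,0],0],[-1,[0,0,0],0],[-1,[0,0,0],0]]'
python3 - <<'E'
from h import *
d,g=goto([.4345,.2324,.029]);print(d,g)
E
```

```text
time_s: 4.92
position: [0.434, 0.2287, 0.1997]
tool_rot: [[0.0, 0.0, 1.0], [0.0, 1.0, -0.0], [-1.0, 0.0, 0.0]]
ft_force: [-0.1, 0.3, 0.7]
grip_width: 0.0852
[0.52367622 0.12414171 0.01438943] [0.43406352 0.22867464 0.04470989]
```

```bash
python3 -m inch '[[-1,[0.26,0.12,0.01],0],[-1,[0.26,0,0],0],[-1,[0,0,0],0],[0,[0,0,0],0],[0.5,[0,0,0],0],[1,[0,0,0],0],[1,[0,0,0],0],[1,[0,0,0],0]]' 60
python3 - <<'E'
from h import *
d,g=goto([.4345,.2324,.029]);print(d,g,env.observe()['grip_width'])
E
```

```text
time_s: 5.58
position: [0.4344, 0.2322, 0.1843]
tool_rot: [[0.001, 0.0, 1.0], [0.0, 1.0, -0.0], [-1.0, 0.0, 0.001]]
ft_force: [-0.1, -0.6, 4.2]
grip_width: 0.0506
[ 0.00960553  0.00447346 -0.00032532] [0.43450954 0.23226574 0.02928815] 0.050617778695781906
```

```bash
python3 -m inch '[[1,[-0.5,0,0],0],[1,[-1,0,0],0],[1,[-1,0,0],0],[1,[-1,0,0],0],[1,[-1,0,0],0],[1,[0,-0.5,0.25],0],[1,[0,-1,0.5],0],[1,[0,-1,0.5],0]]' 60
python3 -m inch '[[1,[0,-1,0.5],0],[1,[0,-1,0.5],0],[1,[0,-1,0.5],0],[1,[0,-1,0.5],0],[1,[0,-1,0.5],0],[1,[0,-0.5,0.5],0],[1,[0,0,0.5],0],[1,[0,0,0],0]]' 60
python3 - <<'E'
from h import *
d,g=goto([.6263,-.1483,.15]);print(d,g)
cam=optics.camera_params('wrist');im=optics.get_image('wrist');cv2.imwrite('pics/w2.png',im[:,:,::-1])
for p in([.6263,-.1483,.01],[.6111,-.0442,.01],[.6056,.0578,.01]):print(proj(p,cam))
E
```

```text
time_s: 6.25
position: [0.4716, 0.1568, 0.3194]
tool_rot: [[0.001, -0.002, 1.0], [0.0, 1.0, 0.002], [-1.0, 0.0, 0.001]]
ft_force: [0.5, 0.8, -1.6]
grip_width: 0.0507
time_s: 6.92
position: [0.5784, -0.0091, 0.3183]
tool_rot: [[0.001, 0.002, 1.0], [0.0, 1.0, -0.002], [-1.0, 0.0, 0.001]]
ft_force: [-0.5, -0.8, -1.8]
grip_width: 0.0509
[ 0.44535277 -4.63527919  1.60268001] [ 0.57849937 -0.00914234  0.16333074]
[331.79203963 343.46582938]
[318.36387953 237.43241471]
[314.94412186 111.36093762]
```

View pics/w2.png

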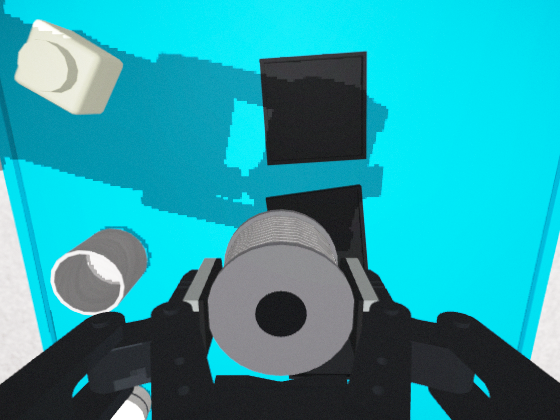

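```bash
python3 - <<'E'
from h import *
import json
cam=optics.camera_params('wrist')
print(unproj((315.2,108.8),cam,.01))
im=cv2.imread('pics/scene0.png');cam=optics.camera_params('scene')
hsv=cv2.cvtColor(im,cv2.COLOR_BGR2HSV)
m=(hsv[...,2]<75).astype(np.uint8)
m[:180]=0;m[:,:265]=0;m[290:]=0
n,l,st,ce=cv2.connectedComponentsWithStats(m)
for i in range(1,n):
    if st[i,4]>400:
        c,_=cv2.findContours((l==i).astype(np.uint8),0,2)
        q=cv2.approxPolyDP(c[0],6,True)[:,0]
        print(st[i],ce[i],unproj(ce[i],cam,.010),[unproj(p,cam,.01)[:2].round(3).tolist() for p in q])
im=cv2.imread('pics/top0.png');cam=optics.camera_params('top')
for c in ((123.5,250.5),):pass
E
```

```text
[0.60403414 0.06066785 0.01      ]
[ 346  188   52   41 1153] [371.51951431 207.81092801] [0.6072866  0.05721493 0.01      ] [[0.567, 0.094], [0.57, 0.019], [0.646, 0.022], [0.642, 0.098]]
[ 308  210   54   45 1269] [334.22695035 232.11111111] [ 0.613352   -0.04465584  0.01      ] [[0.568, -0.012], [0.58, -0.085], [0.654, -0.078], [0.645, -0.001]]
[516 227  44  53 971] [537.67559217 254.6292482 ] [0.89105228 0.26741125 0.01      ] [[0.849, 0.328], [0.88, 0.209], [0.919, 0.209], [0.923, 0.303], [0.899, 0.329]]
[ 268  239   56   48 1446] [295.38865837 262.25656985] [ 0.62851223 -0.14881698  0.01      ] [[0.59, -0.109], [0.589, -0.186], [0.665, -0.188], [0.665, -0.11]]
```

```bash
python3 -m inch '[[1,[0,-0.7,0.25],0],[1,[0,-0.8,0.3],0],[1,[0,-0.8,0.3],0],[1,[0,-0.8,0.3],0],[1,[0,-0.8,0.3],0],[1,[0,-0.74,0.17],0],[1,[0,0,0],0],[1,[0,0,0],0]]' 60
python3 - <<'E'
from h import *
d,g=goto([.627,-.1485,.0323]);print(d,g)
E
```

```text
time_s: 7.63
position: [0.6249, -0.1471, 0.3184]
tool_rot: [[-0.001, 0.001, 1.0], [0.001, 1.0, -0.001], [-1.0, 0.001, -0.001]]
ft_force: [-0.5, 0.3, -1.4]
grip_width: 0.0509
[ 4.3710805  -0.05147713  0.08304705] [ 0.62467621 -0.14703815  0.16343644]
```

```bash
python3 -m inch '[[1,[0.5,-0.05,0.08],0],[1,[0.8,0,0],0],[1,[0.8,0,0],0],[1,[0.8,0,0],0],[1,[0.6,0,0],0],[1,[0.4,0,0],0],[1,[0.3,0,0],0],[1,[0,0,0],0]]' 60
python3 - <<'E'
from h import *
d,g=goto([.627,-.1485,.0323]);print(d,g)
cam=optics.camera_params('top');im=optics.get_image('top');cv2.imwrite('pics/t3.png',cv2.resize(im[100:280,120:400,::-1],None,fx=2.8,fy=2.8))
E
```

```text
time_s: 8.3
position: [0.6274, -0.1476, 0.1916]
tool_rot: [[-0.002, -0.001, 1.0], [0.001, 1.0, 0.001], [-1.0, 0.001, -0.002]]
ft_force: [-0.4, 1.1, -1.1]
grip_width: 0.0509
[ 0.14386843 -0.0368342  -0.00155143] [ 0.62705603 -0.14739993  0.03661721]
```

View pics/t3.png

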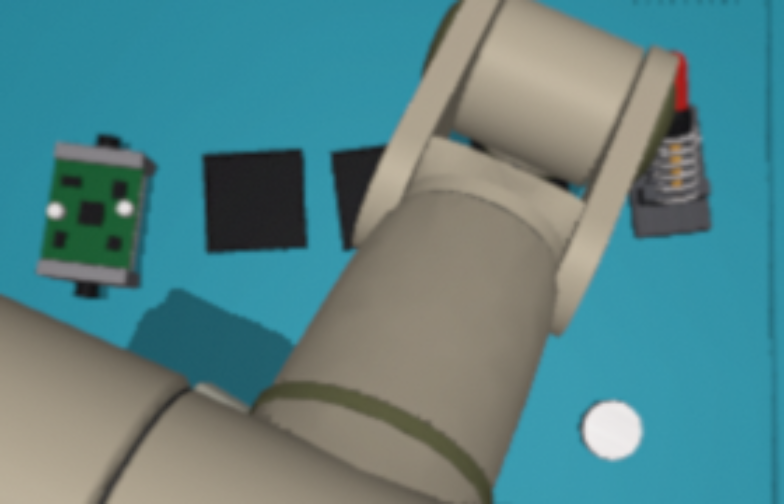

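```bash
python3 -m inch '[[1,[0.04,-0.03,0],0],[1,[0.04,0,0],0],[1,[0.04,0,0],0],[1,[0,0,0],0],[1,[0,0,0],0],[1,[0,0,0],0],[1,[0,0,0],0],[1,[0,0,0],0]]' 60
python3 - <<'E'
from h import *
d,g=goto([.627,-.1485,.0323]);print(d,g)
E
```

```text
time_s: 9.02
position: [0.6278, -0.1494, 0.1894]
tool_rot: [[0.0, 0.0, 1.0], [-0.0, 1.0, -0.0], [-1.0, -0.0, 0.0]]
ft_force: [-0.4, -0.0, -2.2]
grip_width: 0.0506
[ 0.07039256  0.02990039 -0.02727729] [ 0.62781793 -0.14939698  0.03441194]
```

```bash
python3 -m inch '[[1,[0.03,0.02,-0.02],0],[1,[0.03,0,0],0],[1,[0.03,0,0],0],[1,[0,0,0],0],[1,[0,0,0],0],[1,[0,0,0],0],[1,[0,0,0],0],[1,[0,0,0],0]]' 60
python3 - <<'E'
from h import *
d,g=goto([.627,-.1485,.0323]);print(d,g)
E
```

```text
time_s: 9.68
position: [0.6271, -0.1487, 0.1873]
tool_rot: [[0.0, -0.0, 1.0], [-0.0, 1.0, 0.0], [-1.0, -0.0, 0.0]]
ft_force: [-3.4, 0.9, 5.6]
grip_width: 0.0506
[ 0.00104061  0.00547263 -0.00406001] [ 0.62712181 -0.14866417  0.03233124]
```

```bash
python3 -m inch '[[0.2,[0,0,0],0],[-0.2,[0,0,0],0],[-0.6,[0,0,0],0],[-1,[0,0,0],0],[-1,[0,0,0],0],[-1,[-0.3,0,0],0],[-1,[-0.8,0,0],0],[-1,[-1,0,0],0]]' 60
python3 -m inch '[[-1,[-1,0,0],0],[-1,[-1,0,0],0],[-1,[-1,0,0],0],[-1,[0,0.5,-0.8],0],[-1,[0,0.5,-1],0],[-1,[0,0.6,-1],0],[-1,[0,0.6,-1],0],[-1,[0,0,0],0]]'
python3 - <<'E'
from h import *
d,g=goto([.436,-.063,.15]);print(d,g)
cam=optics.camera_params('wrist');im=optics.get_image('wrist');cv2.imwrite('pics/w4.png',im[:,:,::-1])
print(proj([.627,-.1485,.048],cam),proj([.436,-.063,.051],cam))
E
```

```text
time_s: 10.35
position: [0.6269, -0.1487, 0.2491]
tool_rot: [[-0.004, 0.0, 1.0], [0.002, 1.0, -0.0], [-1.0, 0.002, -0.004]]
ft_force: [0.2, 0.1, 1.1]
grip_width: 0.0855
time_s: 11.02
position: [0.5088, -0.0798, 0.34]
tool_rot: [[-0.004, -0.001, 1.0], [0.002, 1.0, 0.001], [-1.0, 0.002, -0.004]]
ft_force: [1.3, -0.1, 0.3]
grip_width: 0.0853
[ 1.17644755  0.55074835 -2.39896325] [ 0.50813797 -0.07948491  0.18496427]
[425.36952788 284.4490722 ] [183.73286478 182.13846792]
```

View pics/w4.png

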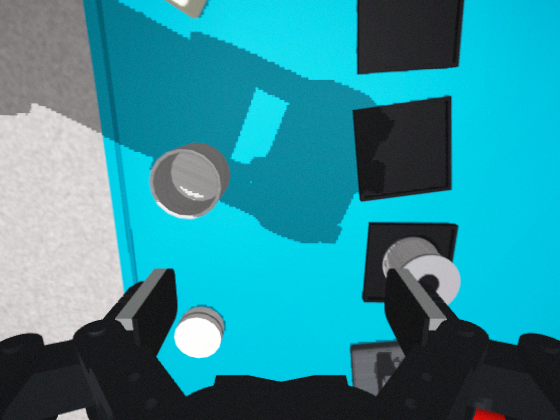

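```bash
python3 - <<'E'
from h import *
cam=optics.camera_params('wrist')
print(unproj((186,182),cam,.051),unproj((428,284),cam,.048),unproj((404,149),cam,.01))
E
```

```text
[ 0.44109983 -0.06495727  0.051     ] [ 0.63309141 -0.15079772  0.048     ] [ 0.61572707 -0.04504977  0.01      ]
```

```bash
python3 -m inch '[[-1,[0,0.2,-0.8],0],[-1,[0,0.34,-0.8],0],[-1,[0,0,-0.8],0],[-1,[0.8,0,0],0],[-1,[0.8,0,0],0],[-1,[0.8,0,0],0],[-1,[0,0,0],0],[-1,[0,0,0],0]]'
python3 - <<'E'
from h import *
d,g=goto([.436,-.0635,.031]);print(d,g)
cam=optics.camera_params('wrist');im=optics.get_image('wrist');cv2.imwrite('pics/w5.png',im[:,:,::-1])
print(proj([.436,-.0635,.051],cam))
E
```

```text
time_s: 11.73
position: [0.442, -0.0671, 0.2677]
tool_rot: [[-0.001, 0.0, 1.0], [0.0, 1.0, -0.0], [-1.0, 0.0, -0.001]]
ft_force: [0.4, 0.5, 0.1]
grip_width: 0.0853
[ 2.72475422  0.11811312 -0.19494674] [ 0.44191438 -0.06707365  0.11273656]
[268.73942203 231.24706101]
```

View pics/w5.png

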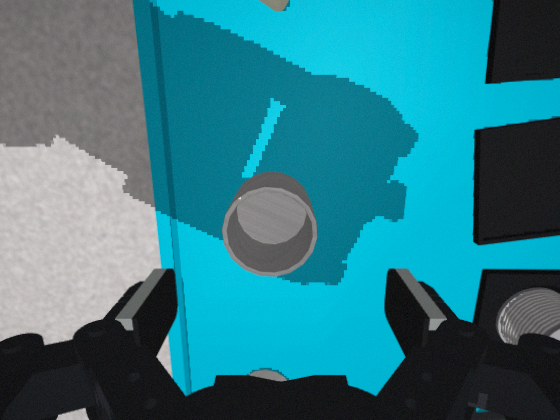

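```bash
python3 -m inch '[[-1,[0.5,0.11,-0.17],0],[-1,[0.8,0,0],0],[-1,[0.7,0,0],0],[-1,[0.5,0,0],0],[-1,[0.22,0,0],0],[-1,[0,0,0],0],[-1,[0,0,0],0],[-1,[0,0,0],0]]'
python3 - <<'E'
from h import *
d,g=goto([.436,-.0635,.031]);print(d,g)
E
```

```text
time_s: 12.45
position: [0.4366, -0.0635, 0.1872]
tool_rot: [[0.002, -0.0, 1.0], [-0.001, 1.0, 0.0], [-1.0, -0.001, 0.002]]
ft_force: [-0.2, 0.1, 0.4]
grip_width: 0.0852
[ 0.04027892  0.00361432 -0.03110831] [ 0.43693054 -0.06360722  0.03221056]
```

```bash
python3 -m inch '[[-0.5,[0.04,0,-0.03],0],[0,[0,0,0],0],[0.5,[0,0,0],0],[1,[0,0,0],0],[1,[0,0,0],0],[1,[0,0,0],0],[1,[0,0,0],0],[1,[0,0,0],0]]' 40
python3 - <<'E'
from h import *
d,g=goto([.606,.058,.2]);print(d,g)
E
python3 -m inch '[[1,[-0.5,0,0],0],[1,[-1,0,0],0],[1,[-1,0,0],0],[1,[-1,0,0],0],[1,[-0.5,0.3,0.5],0],[1,[0,0.6,0.9],0],[1,[0,0.6,0.9],0],[1,[0,0.6,0.9],0]]'
python3 -m inch '[[1,[0,0.6,0.9],0],[1,[0,0.6,0.9],0],[1,[0,0.5,0.5],0],[1,[0,0.2,0.2],0],[1,[0,0,0],0],[1,[0,0,0],0],[1,[0,0,0],0],[1,[0,0,0],0]]'
python3 - <<'E'
from h import *
d,g=goto([.606,.058,.0338]);print(d,g)
cam=optics.camera_params('wrist');im=optics.get_image('wrist');cv2.imwrite('pics/w6.png',im[:,:,::-1])
E
```

```text
time_s: 13.12
position: [0.4352, -0.0633, 0.1856]
tool_rot: [[0.001, -0.0, 1.0], [-0.0, 1.0, 0.0], [-1.0, -0.0, 0.001]]
ft_force: [-1.8, 0.3, 9.4]
grip_width: 0.0538
[-5.64477329  4.04069057  5.69322505] [ 0.43537985 -0.06332988  0.03055698]
time_s: 13.78
position: [0.532, 0.0006, 0.3054]
tool_rot: [[0.001, 0.001, 1.0], [-0.0, 1.0, -0.001], [-1.0, -0.0, 0.001]]
ft_force: [-0.3, -0.6, -1.0]
grip_width: 0.0534
time_s: 14.45
position: [0.6055, 0.0558, 0.3051]
tool_rot: [[-0.0, 0.001, 1.0], [-0.0, 1.0, -0.001], [-1.0, -0.0, -0.0]]
ft_force: [0.7, 0.9, -1.4]
grip_width: 0.0537
[3.87621109 0.07295472 0.01850078] [0.60548043 0.05582606 0.15008677]
```

View pics/w6.png

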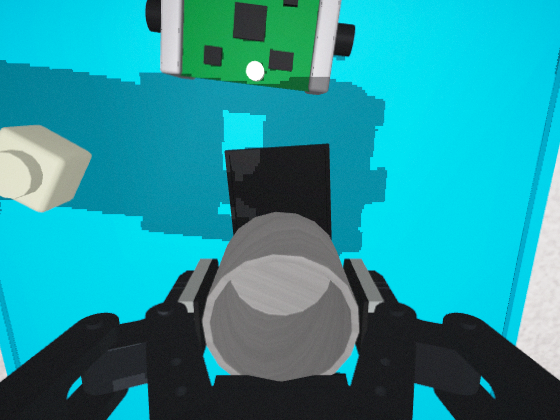

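```bash
python3 -m inch '[[1,[0.5,0.07,0.02],0],[1,[0.8,0,0],0],[1,[0.8,0,0],0],[1,[0.6,0,0],0],[1,[0.5,0,0],0],[1,[0.4,0,0],0],[1,[0.1,0,0],0],[1,[0,0,0],0]]'
python3 -m inch '[[1,[0,0,0],0],[1,[0,0,0],0],[1,[0.05,0,0],0],[1,[0,0,0],0],[1,[0,0,0],0],[1,[0,0,0],0],[1,[0,0,0],0],[1,[0,0,0],0]]'
python3 - <<'E'
from h import *
d,g=goto([.606,.058,.0336]);print(d,g)
E
```

```text
time_s: 15.17
position: [0.6065, 0.0584, 0.1934]
tool_rot: [[-0.001, 0.001, 1.0], [0.0, 1.0, -0.001], [-1.0, 0.0, -0.001]]
ft_force: [0.6, -0.5, -2.1]
grip_width: 0.0536
time_s: 15.83
position: [0.6068, 0.0588, 0.1924]
tool_rot: [[0.0, 0.0, 1.0], [-0.0, 1.0, -0.0], [-1.0, -0.0, 0.0]]
ft_force: [-0.0, -0.2, -1.3]
grip_width: 0.0539
[ 0.12641023 -0.02786452 -0.0276416 ] [0.60682891 0.05883597 0.03739237]
```

```bash
python3 -m inch '[[1,[0.04,-0.03,-0.02],0],[1,[0.04,0,0],0],[1,[0.04,0,0],0],[1,[0.02,0,0],0],[1,[0,0,0],0],[1,[0,0,0],0],[1,[0,0,0],0],[1,[0,0,0],0]]'
python3 - <<'E'
from h import *
d,g=goto([.606,.058,.0336]);print(d,g)
E
```

```text
time_s: 16.5
position: [0.6061, 0.0579, 0.1886]
tool_rot: [[0.0, -0.0, 1.0], [-0.0, 1.0, 0.0], [-1.0, -0.0, 0.0]]
ft_force: [-2.4, -0.6, 5.4]
grip_width: 0.054
[ 0.00102417  0.00321634 -0.00446034] [0.60613381 0.05790352 0.03363076]
```

```bash
python3 -m inch '[[0.2,[0,0,0],0],[-0.2,[0,0,0],0],[-0.6,[0,0,0],0],[-1,[0,0,0],0],[-1,[0,0,0],0],[-1,[-0.3,0,0],0],[-1,[-0.8,0,0],0],[-1,[-1,0,0],0]]'
python3 -m inch '[[-1,[-1,0,0],0],[-1,[-1,0,0],0],[-1,[0,0.1,-0.8],0],[-1,[0,0.2,-1],0],[-1,[0,0.3,-1],0],[-1,[0,0.2,-1],0],[-1,[0,0,-1],0],[-1,[0,0,-0.6],0]]'
python3 -m inch '[[-1,[0,0,0],0],[-1,[0,0,0],0],[-1,[0,0,0],0],[-1,[0,0,0],0],[-1,[0,0,0],0],[-1,[0,0,0],0],[-1,[0,0,0],0],[-1,[0,0,0],0]]'
python3 - <<'E'
from h import *
d,g=goto([.435,.087,.15]);print(d,g)
cam=optics.camera_params('wrist');im=optics.get_image('wrist');cv2.imwrite('pics/w7.png',im[:,:,::-1])
print(proj([.606,.058,.054],cam),proj([.435,.087,.055],cam))
E
```

```text
time_s: 17.17
position: [0.6059, 0.0579, 0.2507]
tool_rot: [[-0.004, 0.0, 1.0], [0.0, 1.0, -0.0], [-1.0, 0.0, -0.004]]
ft_force: [0.2, 0.2, 0.8]
grip_width: 0.0855
time_s: 17.83
position: [0.4415, 0.0825, 0.3116]
tool_rot: [[-0.001, -0.001, 1.0], [0.0, 1.0, 0.001], [-1.0, 0.0, -0.001]]
ft_force: [0.2, 0.7, 0.1]
grip_width: 0.0854
time_s: 18.5
position: [0.4444, 0.0819, 0.311]
tool_rot: [[-0.0, 0.0, 1.0], [0.0, 1.0, -0.0], [-1.0, 0.0, -0.0]]
ft_force: [-0.5, 0.3, 0.7]
grip_width: 0.0853
[ 0.19948213  0.16964131 -0.31213648] [0.44436529 0.08191006 0.155982  ]
[514.94649787 249.20953688] [265.35233012 209.03207569]
```

View pics/w7.png

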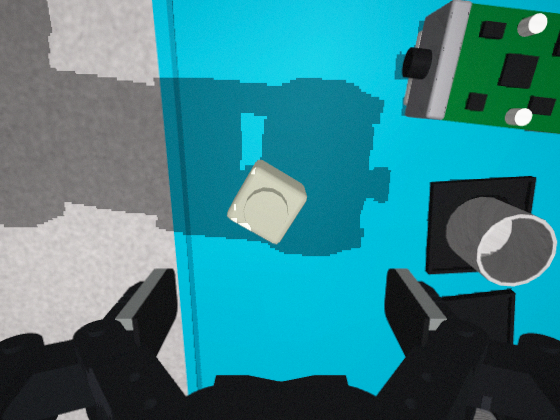

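```bash
python3 - <<'E'
import cv2
im=cv2.imread('pics/w7.png')[140:260,200:340]
cv2.imwrite('pics/w7z.png',cv2.resize(im,None,fx=5,fy=5,interpolation=cv2.INTER_CUBIC))
E
```

```text
(no output)
```

View pics/w7z.png

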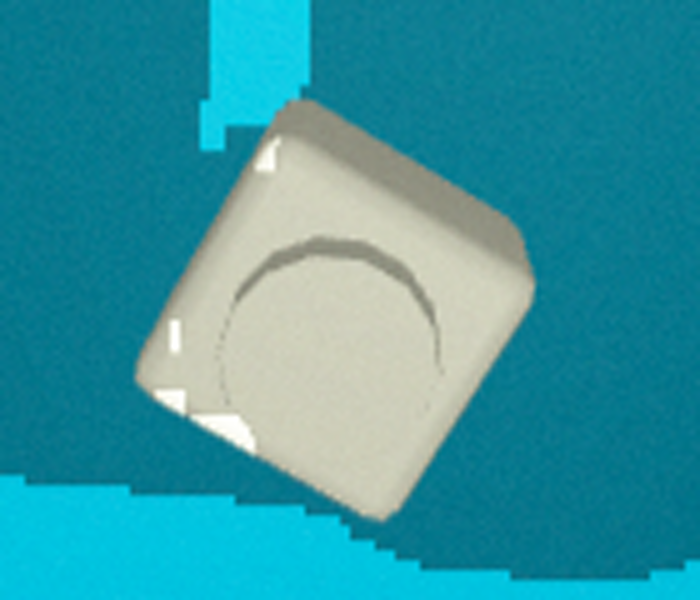

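```bash
python3 - <<'E'
from h import *
cam=optics.camera_params('wrist')
P=[unproj((a/5+200,b/5+140),cam,.043)[:2] for a,b in((275,135),(137,378),(383,525),(538,285))]
for i in range(4):
    e=P[(i+1)%4]-P[i];print(P[i].round(4),np.linalg.norm(e).round(4),np.degrees(np.arctan2(e[1],e[0])).round(1))
print(np.mean(P,0),unproj((333/5+200,355/5+140),cam,.055))
E
```

```text
[0.4277 0.1132] 0.04 -120.3
[0.4076 0.0787] 0.0412 -32.7
[0.4422 0.0564] 0.0418 58.8
[0.4639 0.0922] 0.0418 149.9
[0.43535306 0.08512941] [0.43576336 0.08563334 0.055     ]
```

```bash
python3 -m inch '[[-1,[0,0.12,-0.3],0],[-1,[0,0,0],0.9],[-1,[0.3,0,0],0.9],[-1,[0.3,0,0],0.9],[-1,[0.3,0,0],0.9],[-1,[0.3,0,0],0.9],[-1,[0.3,0,0],0.9],[-1,[0,0,0],0.8]]'
python3 -m inch '[[-1,[0,0,0],0],[-1,[0,0,0],0],[-1,[0,0,0],0],[-1,[0,0,0],0],[-1,[0,0,0],0],[-1,[0,0,0],0],[-1,[0,0,0],0],[-1,[0,0,0],0]]'
python3 - <<'E'
from h import *
d,g=goto([.4355,.0855,.029]);print(d,g)
cam=optics.camera_params('wrist');im=optics.get_image('wrist');cv2.imwrite('pics/w8.png',im[:,:,::-1])
print(proj([.4355,.0855,.055],cam))
E
```

```text
time_s: 19.22
position: [0.4343, 0.0858, 0.2648]
tool_rot: [[-0.003, 0.518, 0.855], [0.0, 0.855, -0.518], [-1.0, -0.001, -0.003]]
ft_force: [0.1, 0.2, -0.5]
grip_width: 0.0856
time_s: 19.88
position: [0.4352, 0.0855, 0.2662]
tool_rot: [[0.0, 0.515, 0.857], [-0.0, 0.857, -0.515], [-1.0, 0.0, 0.0]]
ft_force: [-0.7, 1.2, -0.2]
grip_width: 0.0854
[2.73899103 0.00387066 0.00827112] [0.43521815 0.08552838 0.1111697 ]
[279.09576768 241.39691625]
```

View pics/w8.png

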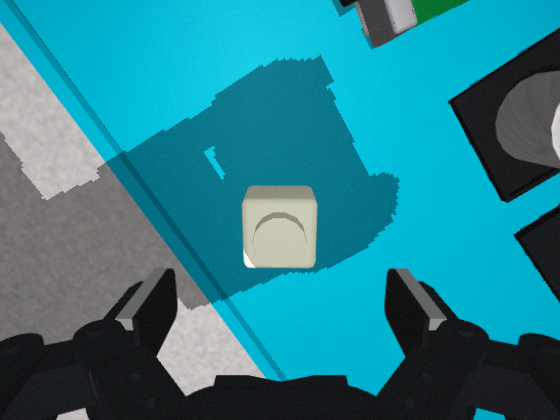

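```bash
python3 -m inch '[[-1,[0.5,0,0],0],[-1,[0.7,0,0],0],[-1,[0.7,0,0],0],[-1,[0.5,0,0],0],[-1,[0.32,0,0],0],[-1,[0.05,0,0],0],[-1,[0,0,0],0],[-1,[0,0,0],0]]'
python3 - <<'E'
from h import *
d,g=goto([.4355,.0855,.029]);print(d,g)
E
```

```text
time_s: 20.6
position: [0.4354, 0.0855, 0.1835]
tool_rot: [[0.001, 0.515, 0.857], [-0.0, 0.857, -0.515], [-1.0, 0.0, 0.001]]
ft_force: [-0.7, 0.8, -0.3]
grip_width: 0.0857
[-0.01682387 -0.00125131 -0.0006183 ] [0.43553563 0.08552261 0.02849531]
```

```bash
python3 -m inch '[[-0.5,[0,0,0],0],[0,[0,0,0],0],[0.4,[0,0,0],0],[0.7,[0,0,0],0],[1,[0,0,0],0],[1,[0,0,0],0],[1,[0,0,0],0],[1,[0,0,0],0]]' 30
python3 - <<'E'
from h import *
d,g=goto([.4355,.0855,.029]);print(d,g)
E
python3 -m inch '[[1,[-0.3,0,0],0],[1,[-0.7,0,0],0],[1,[-1,0,0],0],[1,[-1,0,0],0],[1,[-0.9,0,0],0],[1,[-0.4,0,0],-0.5],[1,[0,0,0],-0.9],[1,[0,0,0],-0.9]]'
python3 -m inch '[[1,[0,0,0],-0.9],[1,[0,0,0],-0.9],[1,[0,0,0],-0.9],[1,[0,0,0],-0.9],[1,[0,0,0],-0.9],[1,[0,0,0],-0.9],[1,[0,0,0],-0.1],[1,[0,0,0],0]]'
python3 - <<'E'
from h import *
d,g=goto([.612,-.0445,.0315]);print(d,g,env.observe()['tool_rot'][:,2])
cam=optics.camera_params('wrist');im=optics.get_image('wrist');cv2.imwrite('pics/w9.png',im[:,:,::-1])
im=cv2.imread('pics/top0.png');cam=optics.camera_params('top')
m=(cv2.cvtColor(im,cv2.COLOR_BGR2HSV)[...,2]<75).astype(np.uint8)[:, :];m[:150]=0;m[190:]=0;m[:,:236]=0;m[:,280:]=0
b=cv2.boxPoints(cv2.minAreaRect(np.argwhere(m)[:,::-1].astype(np.float32)))
P=[unproj(p,cam,.01)[:2] for p in b];e=P[1]-P[0];print(np.degrees(np.arctan2(e[1],e[0])),np.linalg.norm(e))
E
```

```text
time_s: 21.27
position: [0.4353, 0.0855, 0.1835]
tool_rot: [[0.001, 0.515, 0.857], [-0.0, 0.857, -0.515], [-1.0, 0.0, 0.001]]
ft_force: [-1.5, -0.3, 5.9]
grip_width: 0.0438
[-0.01679421  0.00078399  0.00306851] [0.43540943 0.08552722 0.02849609]
time_s: 21.93
position: [0.435, 0.0856, 0.3129]
tool_rot: [[0.002, 0.33, 0.944], [-0.0, 0.944, -0.33], [-1.0, 0.001, 0.002]]
ft_force: [-0.3, 0.2, -1.6]
grip_width: 0.0435
time_s: 22.6
position: [0.4351, 0.0855, 0.3119]
tool_rot: [[-0.0, -0.137, 0.991], [0.0, 0.991, 0.137], [-1.0, 0.0, -0.0]]
ft_force: [-0.1, -0.5, -1.3]
grip_width: 0.0435
[ 4.17960184 -5.10459555  5.24799488] [0.43504442 0.08553756 0.15694972] [ 9.90505401e-01  1.37473427e-01 -3.27603258e-04]
-81.91821112280476 0.07453570190907419
```

View pics/w9.png

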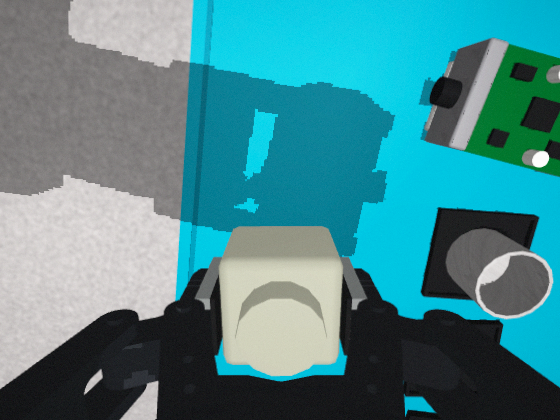

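```bash
python3 -m inch '[[1,[0,-0.4,0.45],0],[1,[0,-0.8,0.8],0],[1,[0,-0.8,0.8],0],[1,[0,-0.8,0.8],0],[1,[0,-0.8,0.8],0],[1,[0,-0.8,0.8],0],[1,[0,-0.5,0.6],0],[1,[0,-0.2,0.2],0]]'
python3 -m inch '[[1,[0,0,0],0],[1,[0,0,0],0],[1,[0,0,0],0],[1,[0,0,0],0],[1,[0.5,0,0],0],[1,[0.8,0,0],0],[1,[0.5,0,0],0],[1,[0,0,0],0]]'
python3 - <<'E'
from h import *
d,g=goto([.612,-.0445,.0315]);print(d,g)
E
```

```text
time_s: 23.32
position: [0.6144, -0.0461, 0.3113]
tool_rot: [[0.001, -0.135, 0.991], [-0.0, 0.991, 0.135], [-1.0, -0.0, 0.001]]
ft_force: [-0.3, 0.9, -1.2]
grip_width: 0.0439
time_s: 23.98
position: [0.6113, -0.0433, 0.2553]
tool_rot: [[-0.006, -0.14, 0.99], [0.002, 0.99, 0.14], [-1.0, 0.002, -0.005]]
ft_force: [-0.0, 0.2, -1.4]
grip_width: 0.0436
[ 2.29386479 -0.06042725  0.05687459] [ 0.61044932 -0.04304837  0.10032819]
```

```bash
python3 -m inch '[[1,[0.4,-0.03,0.03],0],[1,[0.6,0,0],0],[1,[0.5,0,0],0],[1,[0.4,0,0],0],[1,[0.15,0,0],0],[1,[0,0,0],0],[1,[0,0,0],0],[1,[0,0,0],0]]'
python3 - <<'E'
from h import *
d,g=goto([.612,-.0445,.0315]);print(d,g)
E
```

```text
time_s: 24.65
position: [0.6137, -0.0448, 0.1977]
tool_rot: [[0.002, -0.139, 0.99], [-0.001, 0.99, 0.139], [-1.0, -0.001, 0.002]]
ft_force: [0.5, -0.9, -1.6]
grip_width: 0.0439
[ 0.37217842  0.02391237 -0.06633902] [ 0.61404833 -0.0449274   0.0426697 ]
```

```bash
python3 -m inch '[[1,[0.1,0.02,-0.05],0],[1,[0.1,0,0],0],[1,[0.06,0,0],0],[1,[0.04,0,0],0],[1,[0.02,0,0],0],[1,[0,0,0],0],[1,[0,0,0],0],[1,[0,0,0],0]]'
python3 - <<'E'
from h import *
d,g=goto([.612,-.0445,.0315]);print(d,g)
E
```

```text
time_s: 25.32
position: [0.6119, -0.0445, 0.187]
tool_rot: [[0.0, -0.139, 0.99], [-0.0, 0.99, 0.139], [-1.0, -0.0, 0.0]]
ft_force: [-0.5, 0.9, -0.9]
grip_width: 0.043
[ 0.0166611  -0.00094924  0.00092898] [ 0.61196837 -0.04447566  0.03199983]
```

```bash
python3 -m inch '[[1,[0.02,0,0],0],[1,[0.02,0,0],0],[1,[0,0,0],0],[1,[0,0,0],0],[1,[0,0,0],0],[1,[0,0,0],0],[1,[0,0,0],0],[1,[0,0,0],0]]'
python3 - <<'E'
from h import *
d,g=goto([.612,-.0445,.0315]);print(d,g)
E
```

```text
time_s: 25.98
position: [0.6119, -0.0445, 0.1865]
tool_rot: [[0.001, -0.139, 0.99], [-0.0, 0.99, 0.139], [-1.0, -0.0, 0.001]]
ft_force: [-1.2, 0.3, 4.9]
grip_width: 0.0436
[ 6.14054477e-04 -5.41497135e-04 -4.85616523e-05] [ 0.61199917 -0.04448371  0.03151842]
```

```bash
python3 -m inch '[[0.3,[0,0,0],0],[-0.1,[0,0,0],0],[-0.6,[0,0,0],0],[-1,[0,0,0],0],[-1,[0,0,0],0],[-1,[-0.3,0,0],0],[-1,[-0.8,0,0],0],[-1,[-1,0,0],0]]'
python3 -m inch '[[-1,[-1,0,0],0],[-1,[-1,0,0],0],[-1,[0,0,0],0.8],[-1,[0,0,0],0.8],[-1,[0,-0.4,-0.5],0],[-1,[0,-0.8,-0.9],0],[-1,[0,-0.8,-0.9],0],[-1,[0,-0.8,-0.9],0]]'
python3 -m inch '[[-1,[0,-0.8,-0.9],0],[-1,[0,-0.8,-0.9],0],[-1,[0,-0.8,-0.8],0],[-1,[0,-0.4,-0.2],0],[-1,[0,0,0],0],[-1,[0,0,0],0],[-1,[0,0,0],0],[-1,[0,0,0],0]]'
python3 - <<'E'
from h import *
cam=optics.camera_params('top')
print(unproj((338.1,253.2),cam,.02))
d,g=goto([.43,-.218,.021]);print(d,g)
cam=optics.camera_params('wrist');im=optics.get_image('wrist');cv2.imwrite('pics/w10.png',im[:,:,::-1])
print(proj([.43,-.218,.023],cam))
E
```

```text
time_s: 26.65
position: [0.6116, -0.0444, 0.2483]
tool_rot: [[-0.004, -0.139, 0.99], [0.001, 0.99, 0.139], [-1.0, 0.002, -0.004]]
ft_force: [0.7, 0.8, 0.5]
grip_width: 0.0852
time_s: 27.32
position: [0.5146, -0.1289, 0.3093]
tool_rot: [[0.001, -0.001, 1.0], [-0.0, 1.0, 0.001], [-1.0, -0.0, 0.001]]
ft_force: [0.5, -0.8, 0.4]
grip_width: 0.0854
time_s: 27.98
position: [0.4324, -0.2116, 0.3088]
tool_rot: [[0.0, -0.001, 1.0], [0.0, 1.0, 0.001], [-1.0, 0.0, 0.0]]
ft_force: [-0.2, 0.7, -0.3]
grip_width: 0.0856
[ 0.42988475 -0.21828645  0.02      ]
[ 4.42824808 -0.21234827 -0.08313375] [ 0.43245923 -0.21163456  0.15384833]
[276.2504757  212.56494596]
```

View pics/w10.png

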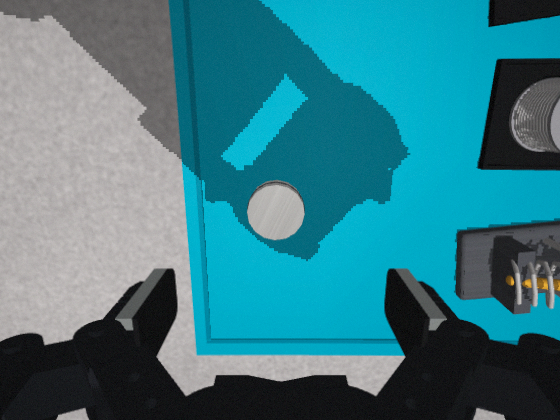

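```bash
python3 -m inch '[[-1,[0.5,-0.18,-0.08],0],[-1,[0.8,0,0],0],[-1,[0.8,0,0],0],[-1,[0.8,0,0],0],[-1,[0.7,0,0],0],[-1,[0.4,0,0],0],[-1,[0.2,0,0],0],[-1,[0,0,0],0]]'
python3 -m inch '[[-1,[0,0,0],0],[-1,[0,0,0],0],[-1,[0,0,0],0],[-1,[0,0,0],0],[-1,[0,0,0],0],[-1,[0,0,0],0],[-1,[0,0,0],0],[-1,[0,0,0],0]]'
python3 - <<'E'
from h import *
d,g=goto([.43,-.217,.024]);print(d,g)
E
```

```text
time_s: 28.7
position: [0.4297, -0.2173, 0.1818]
tool_rot: [[-0.002, -0.001, 1.0], [0.001, 1.0, 0.001], [-1.0, 0.001, -0.002]]
ft_force: [0.1, -0.2, 0.8]
grip_width: 0.0854
time_s: 29.37
position: [0.4295, -0.2178, 0.1828]
tool_rot: [[0.0, 0.0, 1.0], [-0.0, 1.0, -0.0], [-1.0, -0.0, 0.0]]
ft_force: [0.5, 0.5, 0.7]
grip_width: 0.0857
[0.12691677 0.0284585  0.01727582] [ 0.42948137 -0.2178535   0.02780751]
```

Then grip, and lift to look.

```bash
python3 -m inch '[[-1,[0.06,0.03,0.02],0],[-1,[0.06,0,0],0],[-0.5,[0,0,0],0],[0,[0,0,0],0],[0.4,[0,0,0],0],[1,[0,0,0],0],[1,[0,0,0],0],[1,[0,0,0],0]]' 30
python3 - <<'E'
from h import *
d,g=goto([.43,-.217,.024]);print(d,g)
E
python3 -m inch '[[1,[0,0,0],0],[1,[0,0,0],0],[1,[-0.4,0,0],0],[1,[-0.9,0,0],0],[1,[-1,0,0],0],[1,[-1,0,0],0],[1,[-1,0,0],0],[1,[-0.5,0,0],0]]'
python3 - <<'E'
from h import *
d,g=goto([.627,-.1485,.15]);print(d,g)
cam=optics.camera_params('wrist');im=optics.get_image('wrist');cv2.imwrite('pics/w11.png',im[:,:,::-1])
im=optics.get_image('scene');cv2.imwrite('pics/s11.png',cv2.resize(im[100:330,150:450,::-1],None,fx=2.6,fy=2.6))
E
```

```text
time_s: 30.03
position: [0.4301, -0.2169, 0.1794]
tool_rot: [[0.0, 0.0, 1.0], [-0.0, 1.0, -0.0], [-1.0, -0.0, 0.0]]
ft_force: [-0.5, 0.6, 4.2]
grip_width: 0.0425
[ 0.01175094 -0.00171086 -0.00276067] [ 0.43008277 -0.21694864  0.02435253]
time_s: 30.7
position: [0.4302, -0.217, 0.3262]
tool_rot: [[0.003, -0.0, 1.0], [-0.003, 1.0, 0.0], [-1.0, -0.003, 0.003]]
ft_force: [0.1, -1.1, -0.5]
grip_width: 0.0428
[0.72202208 2.29814896 6.54051422] [ 0.43071564 -0.21739009  0.17120428]
```

View pics/w11.png

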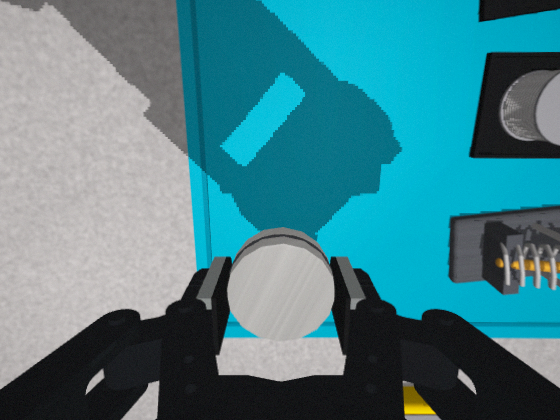

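View pics/s11.png

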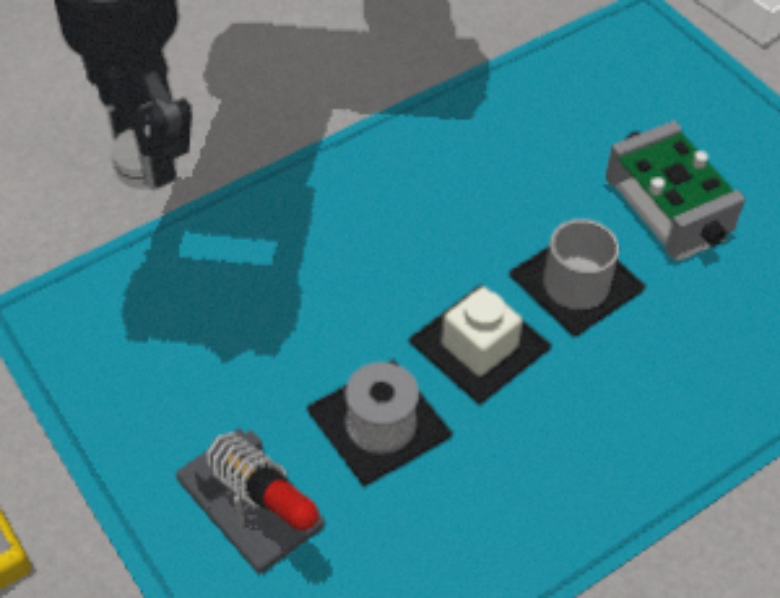

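```bash
python3 - <<'E'
from h import *
cs=optics.camera_params('scene')
print(unproj((382/2.6+150-.3,391/2.6+100-.3),cs,.048))
im=optics.get_image('top');cam=optics.camera_params('top')
z=im[120:220,240:380,::-1];cv2.imwrite('pics/t12.png',cv2.resize(z,None,fx=5,fy=5,interpolation=cv2.INTER_CUBIC))
print(proj([.627,-.1485,.048],cam))
E
```

```text
[ 0.62691016 -0.14546696  0.048     ]
[306.16993877 159.08558613]
```

View pics/t12.png

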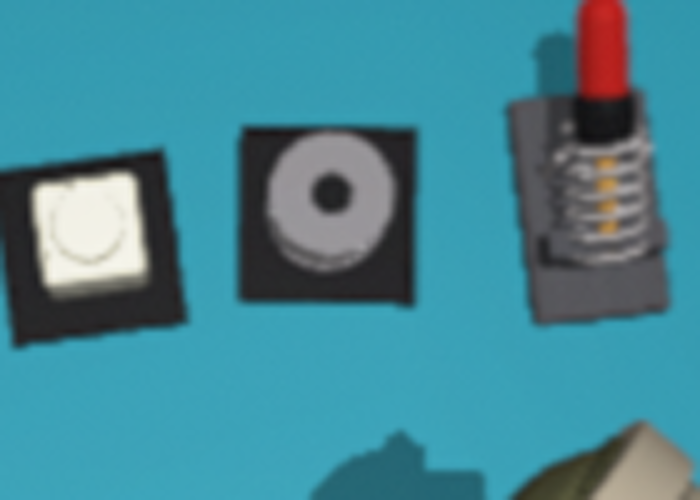

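```bash
python3 -m inch '[[1,[0,0.2,0.5],0],[1,[0,0.3,0.9],0],[1,[0,0.3,0.9],0],[1,[0,0.3,0.9],0],[1,[0,0.3,0.9],0],[1,[0,0.3,0.9],0],[1,[0,0.3,0.9],0],[1,[0,0.31,0.6],0]]'
python3 -m inch '[[1,[0,0,0],0],[1,[0,0,0],0],[1,[0,0,0],0],[1,[0,0,0],0],[1,[0.4,0,0],0],[1,[0.6,0,0],0],[1,[0.5,0,0],0],[1,[0,0,0],0]]'
python3 -m inch '[[1,[0,0,0],0],[1,[0,0,0],0],[1,[0,0,0],0],[1,[0,0,0],0],[1,[0,0,0],0],[1,[0,0,0],0],[1,[0,0,0],0],[1,[0,0,0],0]]'
python3 - <<'E'
from h import *
d,g=goto([.628,-.148,.0694]);print(d,g)
E
```

```text
time_s: 31.52
position: [0.6269, -0.147, 0.3203]
tool_rot: [[-0.003, -0.0, 1.0], [0.001, 1.0, 0.0], [-1.0, 0.001, -0.003]]
ft_force: [-0.2, -1.0, -0.0]
grip_width: 0.0426
time_s: 32.18
position: [0.624, -0.1481, 0.2752]
tool_rot: [[-0.005, 0.001, 1.0], [0.002, 1.0, -0.001], [-1.0, 0.002, -0.005]]
ft_force: [-0.2, 1.0, -1.4]
grip_width: 0.0432
time_s: 32.85
position: [0.6251, -0.1476, 0.2782]
tool_rot: [[0.0, 0.0, 1.0], [-0.0, 1.0, -0.0], [-1.0, -0.0, 0.0]]
ft_force: [-0.1, 0.3, 0.2]
grip_width: 0.0427
[ 1.7935023  -0.01211272  0.09634612] [ 0.6251062  -0.14763579  0.12320488]
```

```bash
python3 -m inch '[[1,[0.3,-0.01,0.1],0],[1,[0.5,0,0],0],[1,[0.4,0,0],0],[1,[0.2,0,0],0],[1,[0.1,0,0],0],[1,[0,0,0],0],[1,[0,0,0],0],[1,[0,0,0],0]]'
python3 -m inch '[[1,[0,0,0],0],[1,[0,0,0],0],[1,[0,0,0],0],[1,[0,0,0],0],[1,[0,0,0],0],[1,[0,0,0],0],[1,[0,0,0],0],[1,[0,0,0],0]]'
python3 - <<'E'
from h import *
d,g=goto([.628,-.148,.0694]);print(d,g)
im=optics.get_image('scene');cv2.imwrite('pics/s13.png',cv2.resize(im[180:320,200:360,::-1],None,fx=5,fy=4.2,interpolation=cv2.INTER_CUBIC))
E
```

```text
time_s: 33.52
position: [0.6283, -0.148, 0.2338]
tool_rot: [[0.001, 0.0, 1.0], [-0.001, 1.0, -0.0], [-1.0, -0.001, 0.001]]
ft_force: [0.1, 0.7, -1.6]
grip_width: 0.0427
time_s: 34.18
position: [0.6281, -0.1479, 0.2331]
tool_rot: [[-0.0, 0.0, 1.0], [-0.0, 1.0, -0.0], [-1.0, -0.0, -0.0]]
ft_force: [0.2, -0.2, -1.2]
grip_width: 0.0427
[ 0.29058222 -0.00187119 -0.00331958] [ 0.62809982 -0.14794382  0.07811746]
```

View pics/s13.png

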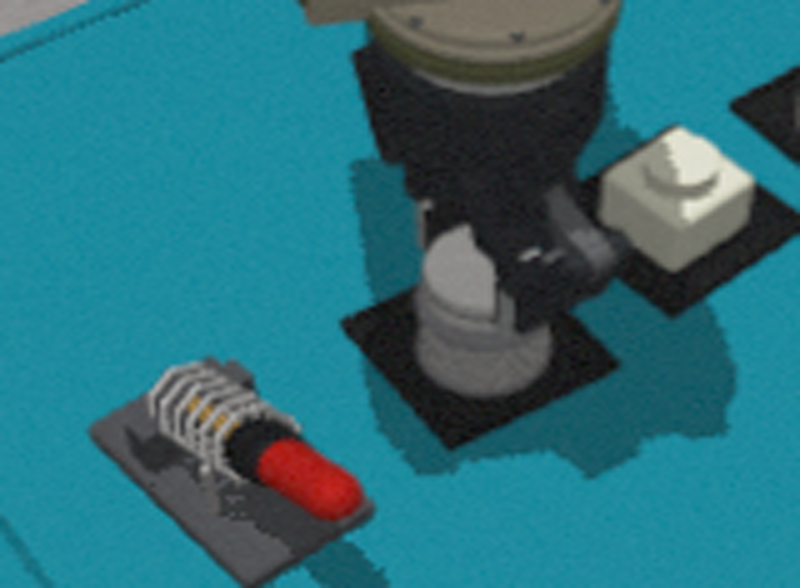

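The tin hangs level above the reel, visually in line with it. Lowering the last 8.7 mm.

```bash
python3 -m inch '[[1,[0.08,0,0],0],[1,[0.08,0,0],0],[1,[0.05,0,0],0],[1,[0.03,0,0],0],[1,[0.02,0,0],0],[1,[0,0,0],0],[1,[0,0,0],0],[1,[0,0,0],0]]'
python3 - <<'E'
from h import *
d,g=goto([.628,-.148,.0694]);print(d,g)
E
```

```text
time_s: 34.9
position: [0.6281, -0.148, 0.2254]
tool_rot: [[0.0, 0.0, 1.0], [-0.0, 1.0, -0.0], [-1.0, -0.0, 0.0]]
ft_force: [0.6, 0.2, -1.2]
grip_width: 0.0428
[ 0.03355307 -0.00106021 -0.00453814] [ 0.62813602 -0.14796811  0.07040661]
```

```bash
python3 -m inch '[[1,[0.02,0,0],0],[1,[0.02,0,0],0],[1,[0.01,0,0],0],[1,[0,0,0],0],[1,[0,0,0],0],[1,[0,0,0],0],[1,[0,0,0],0],[1,[0,0,0],0]]'
python3 - <<'E'
from h import *
d,g=goto([.628,-.148,.0694]);print(d,g)
E
```

```text
time_s: 35.57
position: [0.6281, -0.1479, 0.2244]
tool_rot: [[0.001, 0.0, 1.0], [-0.0, 1.0, -0.0], [-1.0, -0.0, 0.001]]
ft_force: [-1.9, 0.2, 5.7]
grip_width: 0.0428
[-0.00084024 -0.00114634 -0.0058247 ] [ 0.62817475 -0.14796562  0.06937487]
```

Contact at the expected height. Release gently, rise, and back off to the near side.

```bash
python3 -m inch '[[0.4,[0,0,0],0],[0.1,[0,0,0],0],[-0.3,[0,0,0],0],[-0.7,[0,0,0],0],[-1,[0,0,0],0],[-1,[0,0,0],0],[-1,[-0.3,0,0],0],[-1,[-0.7,0,0],0]]'
python3 -m inch '[[-1,[-1,0,0],0],[-1,[-1,0,0],0],[-1,[-1,0,0],0],[-1,[0,0,-0.6],0],[-1,[0,0,-1],0],[-1,[0,0,-1],0],[-1,[0,0,-1],0],[-1,[0,0,-1],0]]'
python3 -m inch '[[-1,[0,-1,-0.8],0],[-1,[0,-1,-0.8],0],[-1,[0,-1,-0.2],0],[-1,[0,-0.8,0],0],[-1,[0,0,0],0],[-1,[0,0,0],0],[-1,[0,0,0],0],[-1,[0,0,0],0]]'
python3 - <<'E'
from h import *
im=optics.get_image('top');cv2.imwrite('pics/t14.png',cv2.resize(im[120:220,180:400,::-1],None,fx=3.6,fy=3.6,interpolation=cv2.INTER_CUBIC))
im=optics.get_image('scene');cv2.imwrite('pics/s14.png',cv2.resize(im[150:310,200:440,::-1],None,fx=3.3,fy=3.3,interpolation=cv2.INTER_CUBIC))
ct=optics.camera_params('top');cs=optics.camera_params('scene')
print(((proj([.628,-.148,.068],ct)-[180,120])*3.6),(proj([.628,-.148,.068],cs)-[200,150])*3.3)
E
```

```text
time_s: 36.23
position: [0.6277, -0.1479, 0.252]
tool_rot: [[-0.005, 0.0, 1.0], [0.002, 1.0, -0.0], [-1.0, 0.002, -0.005]]
ft_force: [0.2, -0.2, 0.2]
grip_width: 0.0851
time_s: 36.9
position: [0.4886, -0.1476, 0.3444]
tool_rot: [[0.001, -0.0, 1.0], [-0.0, 1.0, 0.0], [-1.0, -0.0, 0.001]]
ft_force: [0.8, -0.1, 0.4]
grip_width: 0.0854
time_s: 37.57
position: [0.4362, -0.2609, 0.344]
tool_rot: [[-0.0, -0.001, 1.0], [0.0, 1.0, 0.001], [-1.0, 0.0, -0.0]]
ft_force: [0.2, 1.6, -0.6]
grip_width: 0.0857
[455.54056326 132.64470028] [316.63662601 314.11463106]
```

View pics/t14.png

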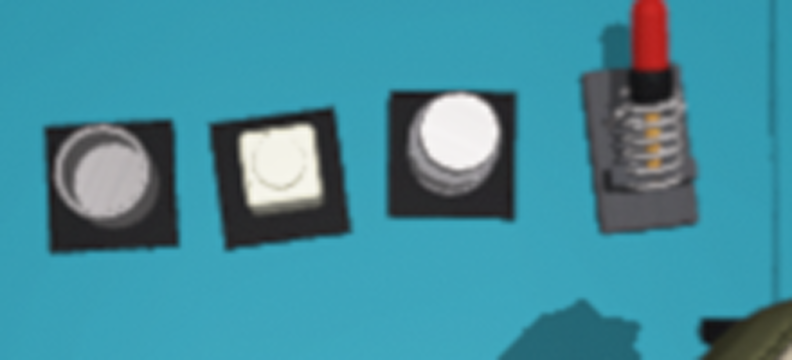

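View pics/s14.png

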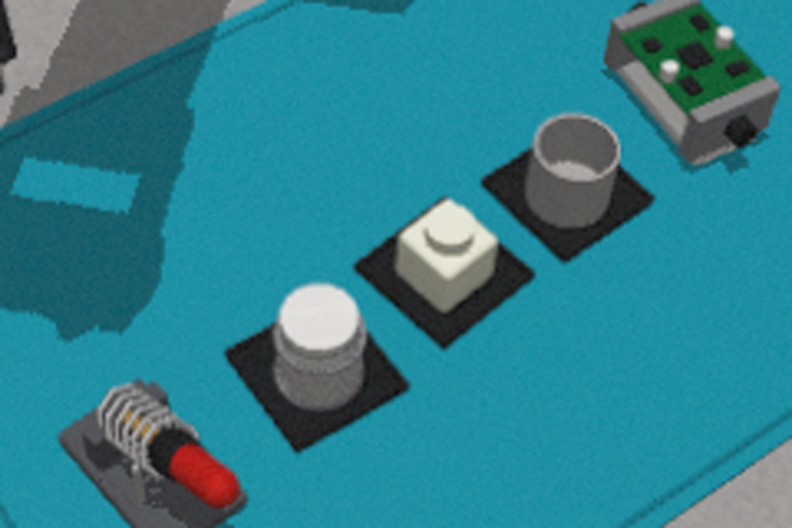

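```bash
python3 - <<'E'
from h import *
ct=optics.camera_params('top');im=optics.get_image('top')
r=im[140:175,288:325].astype(int)
m=(r.min(2)>195).astype(np.uint8)
c=max(cv2.findContours(m,0,1)[0],key=cv2.contourArea);e=cv2.fitEllipse(c);print('tin',e[0][0]+288,e[0][1]+140,e[1],unproj((e[0][0]+288,e[0][1]+140),ct,.068))
z=cv2.imread('pics/t12.png').astype(int);z=z[100:300,240:420]
# reel top: grey disc, and hole
g=((z.max(2)-z.min(2)<25)&(z.max(2)<75)).astype(np.uint8)
n,l,st,ce=cv2.connectedComponentsWithStats(g)
for i in range(1,n):
    if 300<st[i,4]<4000:
        p=(ce[i]+[240,100]+.5)/5-.5+[240,120];print(st[i],p,unproj(p,ct,.048))
cw=optics.camera_params('wrist');w=optics.get_image('wrist');cv2.imwrite('pics/w15.png',w[:,:,::-1])
E
```

```text
tin 307.0842170715332 156.201904296875 (19.259313583374023, 20.075729370117188) [ 0.62934588 -0.14912008  0.068     ]
[  74   75   36   37 1026] [305.8877193  158.26315789] [ 0.62874489 -0.14790438  0.048     ]
```

View pics/w15.png

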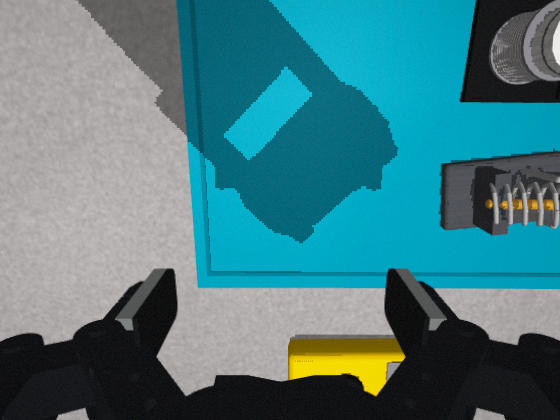

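```bash
python3 -c "
from rig import env
s=env.observe();print(s['time_s'],s['grip_width'],s['ft_force'].round(1));print(env.close_job())"
```

```text
37.7667 0.08568968923449309 [ 0.2  0.3 -0.9]
the job is handed in; nothing more can be done
None
```

The job is done and handed in at 37.8 s of the 112 s allowed. The reel stands in the dish next to the iron stand and the scrap cup in the dish next to the board holder. The flux bottle stands between them, and the tin is stacked on the reel. They were placed in the order reel, cup, bottle, tin.

Final checks:
- **Standing:** the last scene and top pictures show everything upright. The objects were each felt to touch down at the expected height.
- **Centring:** the reel, cup and bottle stand within about 2 mm of the dish centres I measured. The camera calibration is itself only good to about 2 mm.
- **Stack:** in the top view the tin's centre is about 1.3 mm from the reel's.
- **Release and forces:** the gripper is open and clear of everything, and no wrist force I read passed about 10 N.
- **Multimeter:** nothing worked near it. I saw it only partly in the last wrist picture and did not re-measure its position.
- **Disagreement:** before the tin was stacked, the scene camera put the reel's centre about 2.5 mm further towards +y than the top camera did. I used the top camera and the release pose.

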